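# Right the toppled food pan and line it up beside the lettuce

## Robot

A 6-joint arm with a two-finger parallel gripper is mounted at the origin on a cart in front of the work surface, level with it; the furniture and walls round the work are solid. World frame = base frame: x ahead of the robot, y to its left, z up, the work surface at z = 0. Lengths are in m, angles in rad, forces in N, time in s.
With the tool pointing down it reaches from about 0.3 to 0.875 m from the base axis. Payload 6.4 kg.
Tool frame: the origin (TCP) lies midway between the tips of the shut fingers; the grasp point (between the pads) lies 19 mm behind it; z points along the fingers, y is the line along which they close (so a half turn about z gives the same grasp; the last joint's range is limited). The gripper opens to 85 mm and grips with 20 to 120 N. Pads are 22 mm wide; open, the fingers measure 114 mm over their backs; the gripper's body (76 mm by 85 mm) begins 54 mm behind the grasp point. The pads swing forward as they close: fully open they stand 13 mm farther back than shut.
Start: joints at [-1.351, 0.181, 1.607, -0, 1.354, -0.206], TCP at [0.238, -0.524, 0.231] pointing down, gripper open.
Joint ranges: [-2.99, 2.99], [-0.89, 2.07], [0.3, 2.58], [-1.14, 4.28], [0, 2.63], [-3.12, 3.12]. Speed limits (rad/s): [2.57, 2.57, 3.01, 3.14, 3.14, 3.14].

## Interface

Orientations are given as a unit quaternion [w, x, y, z].
In Python, from bench import get_obs, camera, hand_in gives the robot as it stands.
- The arm moves only by the tool carry_out, never from a script. Its argument "plan" is a list that holds one entry, the list of rows, each a list of 7 numbers: the shift along the world's x, y, z in m, then the turn, a rotation vector about the world's x, y, z in rad, then the opening, from 0 (shut) to 1 (fully open). In form: [[[x, y, z, rx, ry, rz, hand], ...]]. A call has exactly 5 rows; each row is the pose to reach, as a shift and turn from the pose commanded when the call began; what a row does not reach only later rows make up. A row lasts 1/12 s, in which the tool goes at most 41.7 mm and 7.16 degrees, less where a joint would pass 70% of its speed; a pose out of reach is approached as far as the arm can. A call with a gripper value outside its range is refused whole. The fingers move at their own pace and stop on an object; the grip force is fixed at half the most. Time passes only in rows, so rows that repeat a pose let the fingers close, or fill a call up. It gives the time, the measured TCP pose, the force, the opening and the grip force at its end, in the units of the state.
- get_obs(): the state, without advancing time (a new reading comes with each control period).
- camera(name): name is "side" or "top" or "wrist"; returns a dict with "pixels" (400x640x3 uint8, red, green, blue), "z_map" (400x640 float32, m along the optical axis (not along the pixel's ray), 0 where there is no reading), "camera_matrix" (3x3 intrinsics, pixels), "cam_to_world" (4x4, takes a point from camera to world coordinates). Camera axes: x right, y up, looking along -z (the intrinsics and any distortion apply to the point x, -y, -z); pixel columns grow to the right and rows downward; lengths in m; the calibration is good to about 2 mm. A picture is of the moment at which its call begins.
- hand_in(): hands the job in; it is judged then, once.
The state is a dict: "time_s": time; "q": joint angles; "dq": joint speeds; "joint_efforts": joint torques, N m; "eef_pos": TCP position; "eef_rot": TCP orientation; "wrist_force": force on the tool from outside, world axes, zero at the start; "torque": the same for the moment, N m; "opening": opening from 0.0 (shut) to 1.0 (fully open); "grasp_force": force on a finger pad.
Only numpy, scipy, OpenCV 4.12 (cv2) and the standard library are available. Lean on these libraries where they do the work, as an engineer would, in place of code of your own. Each camera call takes 0.05 s, during which the arm holds its last target. There are 200 camera calls.

## Task

The empty steel food pan has fallen on its side, mouth towards you. Tip it back up onto its base, without picking it up off the worktop, and then slide it over to stand squarely next to the pan of green lettuce that stands on the worktop, on the lettuce pan's inner side (towards the middle of the worktop), front edges in line and no more than a finger's width (about 2 cm) between their rims. Leave the lettuce pan and the tomato pan where they stand.

Things in the scene. Friction and masses are not known exactly. Their poses are not given: they have to be found in the camera images.
- empty_pan: Empty grey steel food pan, open top, the only one lying on its side, turned up to 20 deg about the vertical. Upright it is 100 mm tall, rim 185 (x) x 190 (y) mm, base 132 x 136 mm; 0.25 to 0.5 kg. Origin: centre of the base's underside; z points out of the mouth. At the start it lies on its -x wall: z towards the robot and 14 deg up, x up; tipped upright, its -x side is nearest the robot.
- pan_rim_far (a point): Middle of the empty pan's rim on its +x side, on the outer edge, at the top of the flange. At the start it is the highest edge of the lying pan, 181 mm above the worktop; the pan tips upright about its lower base edge (about x = -68 mm). After that this side is the far one.
- pan_rim_near (a point): Middle of the empty pan's rim on its -x side, on the outer edge, at the top of the flange: on the worktop at the start, nearest the robot and 100 mm high once upright. The flange is 11 mm wide and 4 mm thick, with the wall under its inner edge (14 mm over both); the wall slopes inwards 15 mm down to the base.
- lettuce_pan: Pan filled with green lettuce, upright on the worktop (not in the cold rail), at left or right; rim 185 (x) x 187 (y) mm, 100 mm tall, 0.8 kg, loose. Origin: centre of its underside; z up, x away from the robot, y to its left, turned up to 9 deg. Its inner side faces the middle of the worktop. With the empty pan beside it, the origins are 189 mm apart when the rims touch.
- tomato_pan: Pan filled with chopped red tomato, standing upright at the other end of the working area from the lettuce; same size and axes as the lettuce pan. Must not be moved.

How it is judged:
On the way:
1. the empty pan stands upright on its base on the worktop (angle between empty_pan's own z axis and vertical below 0.08 rad and height (world z) of empty_pan below 0.01 m and linear speed of empty_pan below 0.05 m/s), for 0.2 s.
At the end, for the whole second after the job is handed in: The empty pan stands still and upright (within 4.5 deg), on the inner side of the lettuce pan (y within 0.3 m of the middle): in its frame at most 25 mm off in x and 180 to 214 mm away in y (a gap up to about 2 cm), sides parallel within 0.15 rad (angle between empty_pan's own z axis and vertical below 0.08 rad and height (world z) of empty_pan below 0.01 m and world y of empty_pan between -0.3 and 0.3 m and x of empty_pan in the frame of lettuce_pan between -0.025 and 0.025 m and (y of empty_pan in the frame of lettuce_pan between 0.18 and 0.214 m or y of empty_pan in the frame of lettuce_pan between -0.214 and -0.18 m) and angle between the x axis of empty_pan and the x axis of lettuce_pan, either way round below 0.15 rad and linear speed of empty_pan below 0.02 m/s and angular speed of empty_pan below 0.1 rad/s); the robot touches nothing.
It fails at once if the empty pan is picked up off the worktop (origin above 0.11 m) (height (world z) of empty_pan above 0.11 m).
It fails at once if the lettuce pan is shifted by more than 15 mm (distance of lettuce_pan from where it was at the start of the episode above 0.015 m).
It fails at once if the tomato pan is shifted by more than 15 mm (distance of tomato_pan from where it was at the start of the episode above 0.015 m).
It also fails if it takes over 48 s, if anything falls off the work surface, if the arm or the gripper's body presses on something with over 40 N, if the wrist force passes 120 N, or if a joint passes its speed limit or range.

## Working session

There is one attempt and no reset: what is moved stays moved. The work goes in short steps, Python scripts to look and compute and a tool call to move; the robot and the scene stay as the last step left them, time stands still between calls to the robot, and variables do not carry over. Pictures are saved under pics/ and viewed, at most 10 in all, crops included, and the job is handed in when it is done.

Besides the shell and the picture viewer there is one more tool, called by a JSON object that holds its "method" and its "body". carry_out: Moves the arm, as the interface text tells. Its arguments: {"type":"object","properties":{"plan":{"type":"array","items":{"type":"array","items":{"type":"array","items":{"type":"number"}}}}},"required":["plan"]}

```bash
mkdir -p pics; cat > h.py <<'E'
import numpy as np, cv2
from bench import get_obs, camera, hand_in
def pts(c):
    K=c["camera_matrix"];T=c["cam_to_world"];z=c["z_map"]
    v,u=np.mgrid[0:z.shape[0],0:z.shape[1]]
    p=np.stack([(u-K[0,2])/K[0,0]*z,-(v-K[1,2])/K[1,1]*z,-z],-1)
    return p@T[:3,:3].T+T[:3,3]
def save(c,n): cv2.imwrite("pics/"+n,c["pixels"][:,:,::-1])
E
python3 - <<'E'
from h import *
o=get_obs();print({k:np.round(v,3) for k,v in o.items()})
ims=[]
for n in("top","side"):
    c=camera(n);save(c,n+"0.png");ims.append(c["pixels"]);np.save(n+"p.npy",pts(c));np.save(n+"c.npy",c["pixels"])
    P=pts(c);hs=cv2.cvtColor(c["pixels"],cv2.COLOR_RGB2HSV);ok=c["z_map"]>0
    print(n,c["cam_to_world"][:3,3],c["camera_matrix"][0])
    for nm,m in(("green",(hs[...,0]>35)&(hs[...,0]<85)&(hs[...,1]>90)),("red",((hs[...,0]<8)|(hs[...,0]>172))&(hs[...,1]>120))):
        m=m&ok&(P[...,2]>0.03)&(P[...,2]<.15)
        q=P[m]; 
        if len(q): print(nm,len(q),np.median(q,0),np.percentile(q,[2,98],axis=0))
cv2.imwrite("pics/both0.png",cv2.resize(np.vstack(ims)[:,:,::-1],None,fx=.74,fy=.74))
E
```

```text
{'time_s': np.float64(0.0), 'q': array([-1.351,  0.182,  1.608, -0.   ,  1.354, -0.206]), 'dq': array([-0.   , -0.001, -0.001, -0.001,  0.001,  0.001]), 'joint_efforts': array([ 1.0000e-03, -4.4487e+01, -3.5134e+01, -0.0000e+00,  9.0000e-03,
        0.0000e+00]), 'eef_pos': array([ 0.237, -0.523,  0.23 ]), 'eef_rot': array([-0.001,  0.977,  0.211, -0.   ]), 'wrist_force': array([ 0.419,  0.429, -0.348]), 'torque': array([-0.045, -0.006,  0.001]), 'grasp_force': np.float64(0.0), 'opening': np.float64(1.002)}
top [0.16739624 0.00486094 1.68335661] [490.70741798   0.         312.48530233]
green 1936 [ 0.58214585 -0.36407832  0.06237847] [[ 0.46610839 -1.04341965  0.03087479]
 [ 0.87681215  0.29727182  0.0849977 ]]
red 1744 [0.54936743 0.3567924  0.06328014] [[0.48005266 0.2873213  0.04772833]
 [0.6220808  0.43042505 0.07972732]]
side [0.40534425 1.02460969 0.90235567] [403.06069714   0.         322.71950771]
green 792 [ 0.80522359 -0.00858969  0.04289371] [[ 0.50245654 -0.43761085  0.03026258]
 [ 1.00763457  0.31344358  0.08552534]]
red 2024 [0.54633349 0.36469089 0.0654731 ] [[0.47659621 0.29055738 0.05226319]
 [0.61995916 0.41779372 0.07958167]]
```

View pics/both0.png

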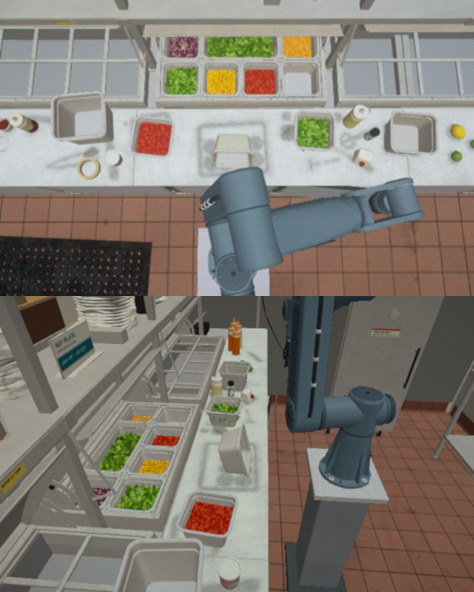

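Top view: lettuce pan at the right (~(314,132) in the shrunk view), tomato pan at the left (153,137), lying pan in the middle (233,150) with its mouth to the robot. Side view agrees.

```bash
python3 - <<'E'
from h import *
P=np.load("topp.npy");S=np.load("sidep.npy")
for nm,A in(("top",P),("side",S)):
    for y0,t in((-.37,"lett"),(.357,"tom")):
        m=(abs(A[...,1]-y0)<.14)&(A[...,0]>.43)&(A[...,0]<.70)&(A[...,2]>.09)&(A[...,2]<.112)
        n,l,st,_=cv2.connectedComponentsWithStats(m.astype(np.uint8),connectivity=8)
        k=1+np.argmax(st[1:,4]);q=A[l==k][:,:2]
        r=cv2.minAreaRect(q.astype(np.float32));print(nm,t,len(q),np.round(r[0],3),np.round(r[1],3),r[2])
    m=(abs(A[...,1])<.2)&(A[...,0]>.3)&(A[...,0]<.66)&(A[...,2]>.02)&(A[...,2]<.25)
    n,l,st,_=cv2.connectedComponentsWithStats(m.astype(np.uint8))
    for k in range(1,n):
        if st[k,4]<60: continue
        q=A[l==k]; print(nm,"empty",len(q),q.min(0).round(3),q.max(0).round(3))
        t=q[q[:,2]>.168]; 
        if len(t)>10:
            r=cv2.fitLine(t[:,:2].astype(np.float32),cv2.DIST_L2,0,.01,.01).ravel();s=(t[:,:2]-r[2:])@r[:2]
            print(" toprim",len(t),r.round(3),np.degrees(np.arctan2(r[1],r[0])),(r[2:]+r[:2]*(np.percentile(s,1)+np.percentile(s,99))/2).round(3),np.ptp(s))
        for z0 in np.arange(.02,.19,.02):
            t=q[abs(q[:,2]-z0)<.01]
            if len(t): print("  ",z0.round(2),len(t),t.min(0).round(3),t.max(0).round(3))
c=np.load("topc.npy")[140:260,200:460];cv2.imwrite("pics/crop.png",cv2.resize(c[:,:,::-1],None,fx=3,fy=3,interpolation=2))
E
```

```text
top lett 812 [ 0.58  -0.373] [0.189 0.187] 86.67996215820312
top tom 738 [0.553 0.36 ] [0.188 0.186] 83.97069549560547
top empty 1422 [ 0.425 -0.096  0.02 ] [0.557 0.093 0.185]
 toprim 153 [ 0.03   1.     0.467 -0.   ] 88.29628 [0.467 0.001] 0.16975073082907366
   0.02 49 [ 0.426 -0.094  0.02 ] [0.492 0.093 0.03 ]
   0.04 42 [ 0.425 -0.094  0.03 ] [0.49  0.093 0.049]
   0.06 33 [ 0.432 -0.096  0.051] [0.481 0.092 0.069]
   0.08 32 [ 0.435 -0.095  0.071] [0.471 0.091 0.088]
   0.1 32 [ 0.439 -0.094  0.092] [0.547 0.093 0.109]
   0.12 49 [ 0.445 -0.096  0.112] [0.557 0.092 0.13 ]
   0.14 512 [ 0.448 -0.095  0.13 ] [0.555 0.091 0.15 ]
   0.16 545 [ 0.454 -0.094  0.15 ] [0.527 0.09  0.17 ]
   0.18 128 [ 0.459 -0.083  0.17 ] [0.48  0.083 0.185]
side lett 393 [ 0.577 -0.368] [0.194 0.185] 86.21308898925781
side tom 1157 [0.551 0.364] [0.188 0.186] 83.58807373046875
side empty 2004 [ 0.422 -0.09   0.02 ] [0.553 0.1   0.183]
 toprim 100 [0.031 1.    0.466 0.011] 88.2207 [0.465 0.006] 0.16482764207194042
   0.02 100 [ 0.422 -0.087  0.02 ] [0.528 0.093 0.03 ]
   0.04 193 [ 0.426 -0.089  0.031] [0.531 0.1   0.05 ]
   0.06 205 [ 0.43 -0.09  0.05] [0.537 0.1   0.07 ]
   0.08 196 [ 0.434 -0.087  0.07 ] [0.543 0.099 0.09 ]
   0.1 190 [ 0.438 -0.085  0.09 ] [0.546 0.099 0.11 ]
   0.12 199 [ 0.442 -0.089  0.11 ] [0.553 0.1   0.13 ]
   0.14 446 [ 0.449 -0.088  0.13 ] [0.552 0.098 0.15 ]
   0.16 408 [ 0.453 -0.088  0.15 ] [0.519 0.099 0.17 ]
   0.18 67 [ 0.458 -0.07   0.171] [0.474 0.087 0.183]
```

View pics/crop.png

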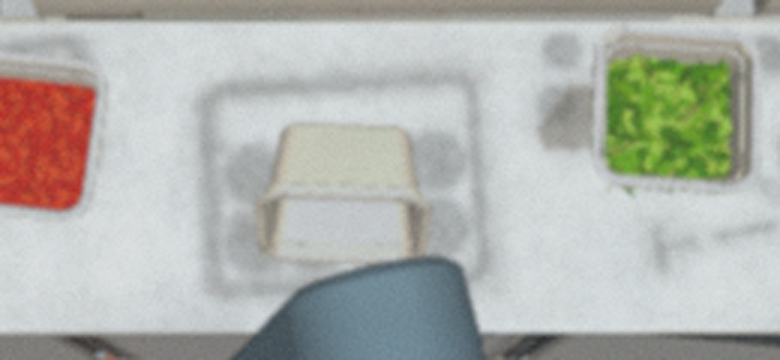

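Crop of the top view: lying pan's upper rim runs along row ~190 (cols 265–430), its base edge at row ~125; the yaw is small (~ -2°). Standing it up about its base edge puts its centre at x≈0.59, which is close to the target (0.591, -0.174). I plan to straddle the upper rim with the tool vertical, push it over the balance with the front finger and catch it with the back finger. First I check the clearance behind.

```bash
python3 - <<'E'
from h import *
A=np.vstack([np.load(n+"p.npy").reshape(-1,3) for n in("top","side")])
for y in(0,-.1,-.2):
    for x in np.arange(.66,1.05,.04):
        q=A[(abs(A[:,1]-y)<.05)&(abs(A[:,0]-x)<.02)]
        print(y,round(x,2),len(q),np.percentile(q[:,2],[2,50,98]).round(3) if len(q) else "")
q=A[(A[:,2]>.25)&(abs(A[:,1])<.5)&(A[:,0]>.65)];print(np.percentile(q[:,0],[0,1,5]),q[q[:,0].argsort()[:5]])
E
```

```text
0 0.66 525 [-0.008  0.     0.008]
0 0.7 443 [-0.02  -0.     0.007]
0 0.74 787 [-0.023  0.04   0.055]
0 0.78 400 [-0.015  0.043  0.053]
0 0.82 657 [-0.017  0.     0.052]
0 0.86 746 [-0.015  0.012  0.403]
0 0.9 2118 [-0.014  0.458  0.501]
0 0.94 1756 [0.003 0.365 0.502]
0 0.98 976 [-0.018  0.506  0.613]
0 1.02 676 [-0.008  0.009  0.621]
-0.1 0.66 496 [-0.008 -0.     0.007]
-0.1 0.7 412 [-0.02  -0.     0.006]
-0.1 0.74 728 [-0.022  0.041  0.056]
-0.1 0.78 213 [-0.013  0.043  0.054]
-0.1 0.82 380 [-0.018 -0.003  0.047]
-0.1 0.86 509 [-0.015  0.006  0.404]
-0.1 0.9 1648 [-0.012  0.472  0.501]
-0.1 0.94 1891 [-0.008  0.37   0.542]
-0.1 0.98 674 [-0.75   0.499  0.545]
-0.1 1.02 820 [-0.005  0.024  0.545]
-0.2 0.66 469 [-0.008  0.     0.008]
-0.2 0.7 381 [-0.019 -0.001  0.007]
-0.2 0.74 680 [-0.023  0.04   0.056]
-0.2 0.78 377 [-0.012  0.043  0.053]
-0.2 0.82 574 [-0.015  0.005  0.052]
-0.2 0.86 668 [-0.015  0.021  0.403]
-0.2 0.9 1782 [-0.009  0.462  0.501]
-0.2 0.94 1714 [-0.005  0.367  0.607]
-0.2 0.98 1172 [-0.745  0.552  0.646]
-0.2 1.02 1310 [-0.011  0.547  0.649]
[0.84787096 0.87272103 0.88802568] [[ 0.84787096  0.40217072  0.25243563]
 [ 0.84810532 -0.47236229  0.26164126]
 [ 0.84815348 -0.47140974  0.25453917]
 [ 0.84827124  0.39705092  0.25052605]
 [ 0.84831313  0.40034888  0.25375725]]
```

{"method": "carry_out", "body": {"plan": [[[0.0,0.03,0.03,0,0,0.1,1],[0.02,0.065,0.04,0,0,0.22,1],[0.04,0.1,0.04,0,0,0.34,1],[0.06,0.135,0.04,0,0,0.46,1],[0.08,0.17,0.04,0,0,0.58,1]]]}}

```text
time_s: 0.52
eef_pos: [0.3178, -0.352, 0.2711]
eef_rot: [-0.0, 0.875, 0.484, 0.0]
wrist_force: [1.0, -0.4, -0.3]
opening: 0.997
grasp_force: 0.0
```

{"method": "carry_out", "body": {"plan": [[[0.02,0.035,0,0,0,0.11,1],[0.04,0.07,0,0,0,0.22,1],[0.06,0.105,0,0,0,0.33,1],[0.08,0.14,0,0,0,0.44,1],[0.1,0.175,0,0,0,0.53,1]]]}}

```text
time_s: 0.93
eef_pos: [0.4179, -0.1767, 0.2712]
eef_rot: [-0.0, 0.718, 0.697, 0.0]
wrist_force: [1.2, -0.1, -0.0]
opening: 1.002
grasp_force: 0.0
```

{"method": "carry_out", "body": {"plan": [[[0.016,0.036,0,0,0,0,1],[0.032,0.072,0,0,0,0,1],[0.048,0.108,0,0,0,0,1],[0.062,0.144,0,0,0,0,1],[0.077,0.18,0,0,0,0,1]]]}}

```text
time_s: 1.35
eef_pos: [0.4946, 0.0034, 0.271]
eef_rot: [-0.0, 0.719, 0.695, -0.0]
wrist_force: [0.6, -0.7, -0.2]
opening: 0.998
grasp_force: 0.0
```

```bash
python3 - <<'E'
from h import *
a=camera("side");o=get_obs();print(o["eef_pos"].round(4),o["eef_rot"].round(3),o["time_s"])
cv2.imwrite("pics/s1.png",cv2.resize(a["pixels"][120:320,180:420,::-1],None,fx=2.5,fy=2.5))
E
```

```text
[0.4962 0.0094 0.2711] [-0.001  0.718  0.696  0.002] 1.4
```

View pics/s1.png

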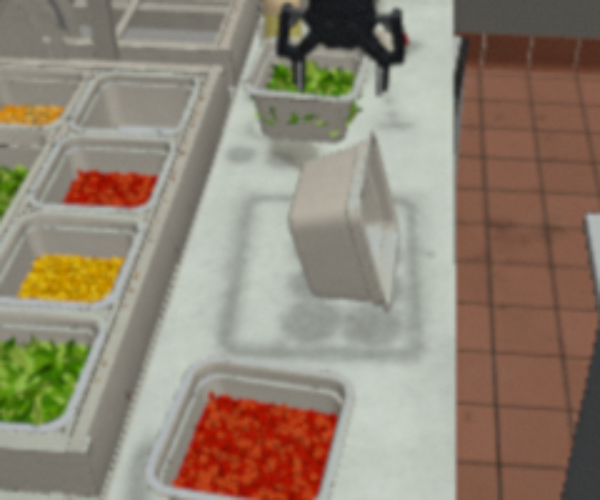

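The side crop shows the open gripper above the lying pan, with the rim's top corner at (375,138) between the finger columns (300 and 383). Lowering now.

{"method": "carry_out", "body": {"plan": [[[0,-0.005,-0.03,0,0,0,1],[0,-0.005,-0.06,0,0,0,1],[0,-0.005,-0.09,0,0,0,1],[0,-0.005,-0.12,0,0,0,1],[0,-0.005,-0.133,0,0,0,1]]]}}

```text
time_s: 1.82
eef_pos: [0.4916, -0.0029, 0.1339]
eef_rot: [-0.003, 0.719, 0.695, -0.002]
wrist_force: [0.1, -0.0, -1.3]
opening: 1.001
grasp_force: 0.0
```

```bash
python3 - <<'E'
from h import *
a=camera("side");o=get_obs();print(o["eef_pos"].round(4),o["wrist_force"].round(2))
cv2.imwrite("pics/s2.png",cv2.resize(a["pixels"][120:320,180:420,::-1],None,fx=2.5,fy=2.5))
E
```

```text
[ 0.4908 -0.0028  0.1328] [-1.64  0.26 -2.01]
```

View pics/s2.png

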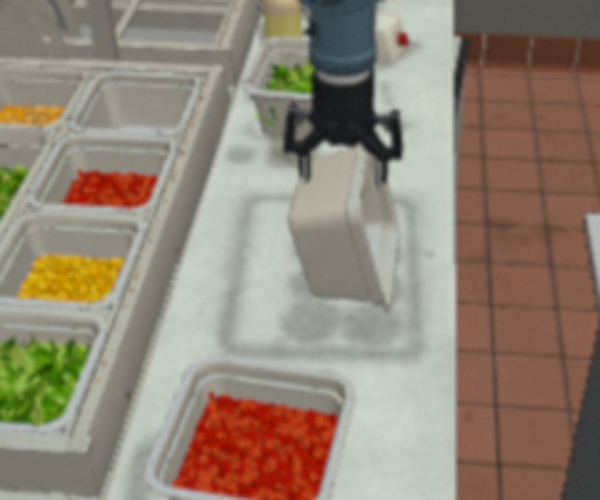

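The side crop shows the rim caged, with the front finger at (385,170) just before the mouth and the back finger at (305,170) above the upper wall. Next is the slow push.

{"method": "carry_out", "body": {"plan": [[[0.008,0.002,0,0,0,0,0.9],[0.018,0.002,0.003,0,0,0,0.85],[0.028,0.002,0.006,0,0,0,0.75],[0.038,0.002,0.008,0,0,0,0.7],[0.046,0.002,0.008,0,0,0,0.65]]]}}

```text
time_s: 2.28
eef_pos: [0.5433, -0.002, 0.1488]
eef_rot: [0.002, 0.719, 0.695, 0.001]
wrist_force: [-0.3, -0.5, 0.3]
opening: 0.65
grasp_force: 0.1
```

```bash
cat > look.py <<'E'
from h import *
import sys
a=camera("side");b=camera("top");o=get_obs();print(o["eef_pos"].round(4),o["wrist_force"].round(2),o["opening"],o["time_s"])
cv2.imwrite("pics/%s.png"%sys.argv[1],np.hstack([cv2.resize(a["pixels"][120:320,180:420,::-1],(480,400)),cv2.resize(b["pixels"][140:260,260:350,::-1],(300,400))]))
E
python3 look.py s3
```

```text
[ 0.5428 -0.0019  0.1479] [ 0.18 -0.05 -0.54] 0.6527585229045499 2.3833
```

View pics/s3.png

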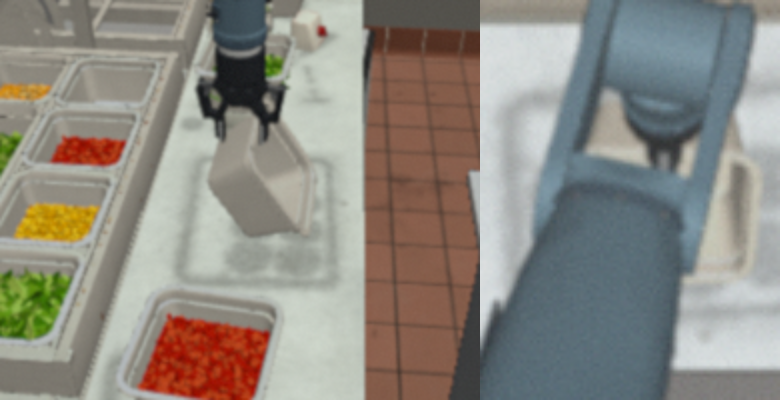

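The pan has tipped to about 20–25° and is still caged between the fingers (rim near (255,125) in the side part). Continuing, so that the back finger lets it down.

{"method": "carry_out", "body": {"plan": [[[0.008,0,-0.003,0,0,0,0.6],[0.018,0,-0.006,0,0,0,0.55],[0.028,0,-0.01,0,0,0,0.5],[0.038,0,-0.013,0,0,0,0.5],[0.046,0,-0.016,0,0,0,0.5]]]}}

```text
time_s: 2.8
eef_pos: [0.5877, -0.0017, 0.1299]
eef_rot: [0.0, 0.719, 0.695, 0.0]
wrist_force: [0.9, -0.5, 0.5]
opening: 0.498
grasp_force: 0.2
```

```bash
python3 look.py s4
```

```text
[ 0.5879 -0.0018  0.1298] [ 1.34 -0.43  1.57] 0.5005605576724823 2.9
```

View pics/s4.png

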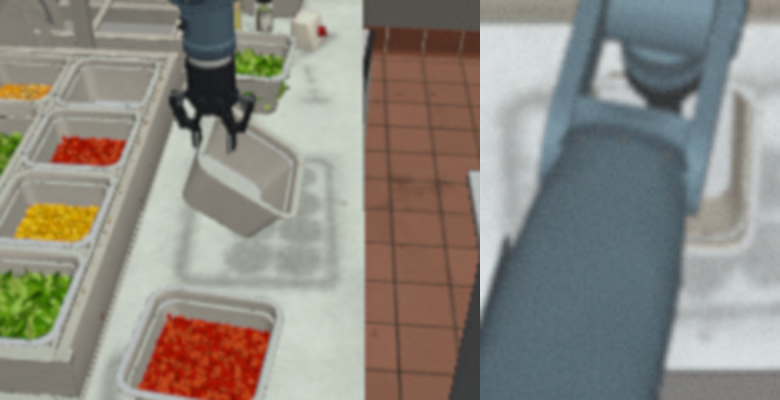

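The pan leans on the back finger at about 45°. Letting it down.

{"method": "carry_out", "body": {"plan": [[[0.01,0,-0.007,0,0,0,0.5],[0.02,0,-0.014,0,0,0,0.5],[0.03,0,-0.021,0,0,0,0.5],[0.04,0,-0.028,0,0,0,0.5],[0.05,0,-0.035,0,0,0,0.5]]]}}

```text
time_s: 3.32
eef_pos: [0.6366, -0.0016, 0.0948]
eef_rot: [-0.0, 0.719, 0.695, -0.0]
wrist_force: [1.2, 0.3, -0.4]
opening: 0.501
grasp_force: 0.4
```

{"method": "carry_out", "body": {"plan": [[[0.006,0,-0.005,0,0,0,0.5],[0.012,0,-0.01,0,0,0,0.5],[0.018,0,-0.015,0,0,0,0.5],[0.024,0,-0.02,0,0,0,0.5],[0.032,0,-0.024,0,0,0,0.5]]]}}

```text
time_s: 3.73
eef_pos: [0.6684, -0.0016, 0.0707]
eef_rot: [-0.0, 0.719, 0.695, -0.0]
wrist_force: [0.0, -0.4, 0.4]
opening: 0.5
grasp_force: 0.0
```

```bash
python3 look.py s5
```

```text
[ 0.669  -0.0017  0.0705] [-0.84  0.94 -0.54] 0.4980316701227124 3.8333
```

View pics/s5.png

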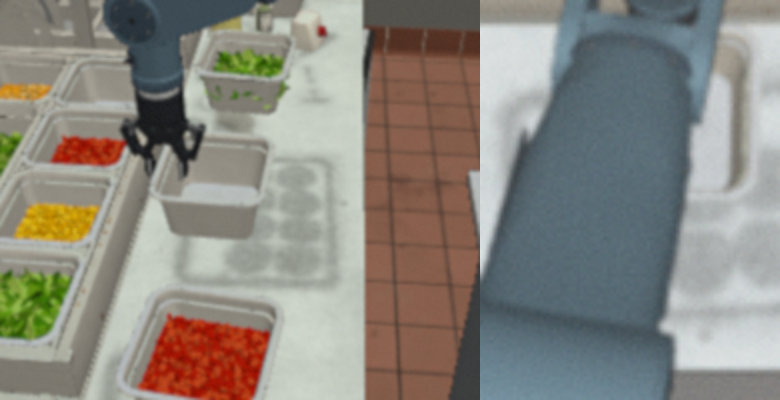

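The pan stands upright, its far rim still between the fingers (side part, (165,175)). Next I measure its pose.

```bash
cat > pose.py <<'E'
from h import *
for n in("side","top"):
    c=camera(n);A=pts(c);hs=cv2.cvtColor(c["pixels"],cv2.COLOR_RGB2HSV)
    for t,y0,y1 in(("empty",-.27,.12),("lett",-.5,-.265)):
        m=(A[...,0]>.45)&(A[...,0]<.72)&(A[...,1]>y0)&(A[...,1]<y1)&(A[...,2]>.09)&(A[...,2]<.11)&(hs[...,2]>120)&(hs[...,1]<70)
        k_,l,st,_=cv2.connectedComponentsWithStats(m.astype(np.uint8),connectivity=8)
        k=1+np.argmax(st[1:,4]);q=A[l==k][:,:2]
        r=cv2.minAreaRect(q.astype(np.float32));print(n,t,len(q),np.round(r[0],3),np.round(r[1],3),round(r[2],1),q.min(0).round(3),q.max(0).round(3))
print(get_obs()["eef_pos"].round(4))
E
python3 pose.py
```

```text
side empty 501 [0.589 0.001] [0.195 0.185] 88.3 [ 0.496 -0.096] [0.683 0.099]
side lett 392 [ 0.576 -0.37 ] [0.198 0.186] 88.1 [ 0.482 -0.468] [ 0.671 -0.27 ]
top empty 274 [ 0.586 -0.077] [0.064 0.188] 78.6 [ 0.497 -0.1  ] [ 0.682 -0.029]
top lett 806 [ 0.58  -0.373] [0.189 0.187] 85.8 [ 0.483 -0.47 ] [ 0.675 -0.276]
[ 0.6685 -0.0016  0.0712]
```

{"method": "carry_out", "body": {"plan": [[[0,0,0.03,0,0,0,0.6],[0,0,0.06,0,0,0,0.65],[-0.02,-0.01,0.065,0,0,-0.02,0.7],[-0.05,-0.02,0.065,0,0,-0.03,0.7],[-0.078,-0.035,0.065,0,0,-0.03,0.7]]]}}

```text
time_s: 4.35
eef_pos: [0.5901, -0.0363, 0.1377]
eef_rot: [0.001, 0.729, 0.684, 0.001]
wrist_force: [-0.5, -0.1, -1.0]
opening: 0.7
grasp_force: 0.0
```

{"method": "carry_out", "body": {"plan": [[[0,0,-0.01,0,0,0,0.7],[0,0,-0.035,0,0,0,0.7],[0,0,-0.06,0,0,0,0.7],[0,0,-0.085,0,0,0,0.7],[0,0,-0.09,0,0,0,0.7]]]}}

```text
time_s: 4.77
eef_pos: [0.5875, -0.0359, 0.0425]
eef_rot: [-0.003, 0.73, 0.684, -0.002]
wrist_force: [-0.6, 0.2, -0.9]
opening: 0.702
grasp_force: 0.0
```

{"method": "carry_out", "body": {"plan": [[[0,-0.015,0,0,0,0,0.7],[0,-0.028,0,0,0,0,0.7],[0,-0.038,0,0,0,0,0.7],[0,-0.05,0,0,0,0,0.7],[0,-0.062,0,0,0,0,0.7]]]}}

```text
time_s: 5.18
eef_pos: [0.5915, -0.1002, 0.0478]
eef_rot: [0.001, 0.73, 0.684, 0.001]
wrist_force: [-0.1, 2.4, 1.9]
opening: 0.696
grasp_force: 1.7
```

{"method": "carry_out", "body": {"plan": [[[0,-0.014,0,0,0,0,0.7],[0,-0.028,0,0,0,0,0.7],[0,-0.042,0,0,0,0,0.7],[0,-0.056,0,0,0,0,0.7],[0,-0.065,0,0,0,0,0.7]]]}}

```text
time_s: 5.6
eef_pos: [0.5905, -0.1659, 0.0464]
eef_rot: [0.0, 0.73, 0.683, -0.0]
wrist_force: [1.1, 3.0, 1.7]
opening: 0.7
grasp_force: 1.5
```

```bash
python3 pose.py;python3 look.py s6
```

```text
side empty 165 [ 0.594 -0.023] [0.02  0.157] 88.4 [ 0.515 -0.035] [ 0.672 -0.012]
side lett 185 [ 0.524 -0.368] [0.094 0.197] 6.3 [ 0.482 -0.462] [ 0.581 -0.268]
top empty 104 [ 0.679 -0.069] [0.024 0.086] 9.5 [ 0.661 -0.113] [ 0.689 -0.026]
top lett 806 [ 0.58  -0.373] [0.189 0.187] 85.4 [ 0.483 -0.469] [ 0.675 -0.275]
[ 0.5906 -0.1658  0.0464]
[ 0.5906 -0.1637  0.0463] [1.71 3.03 3.19] 0.7009418544128273 5.8
```

View pics/s6.png

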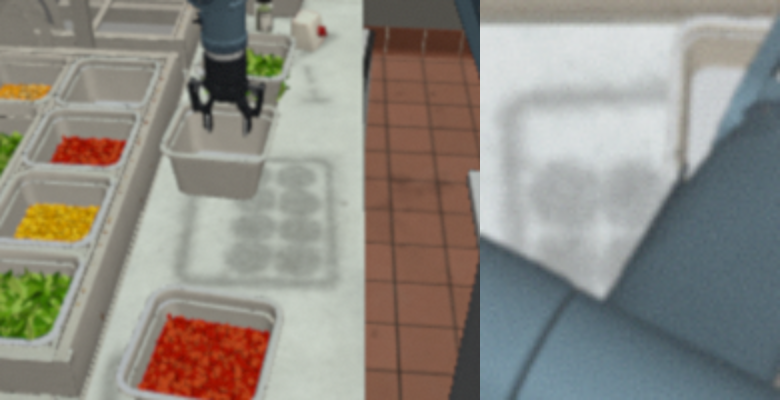

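The pan slides along upright and square with the finger tips; the lettuce pan has not moved. I continue, leaving a margin.

{"method": "carry_out", "body": {"plan": [[[0,-0.012,0,0,0,0,0.7],[0,-0.024,0,0,0,0,0.7],[0,-0.036,0,0,0,0,0.7],[0,-0.046,0,0,0,0,0.7],[0,-0.054,0,0,0,0,0.7]]]}}

```text
time_s: 6.22
eef_pos: [0.5905, -0.2189, 0.0463]
eef_rot: [0.0, 0.73, 0.684, -0.0]
wrist_force: [1.3, 3.2, 2.9]
opening: 0.699
grasp_force: 1.7
```

{"method": "carry_out", "body": {"plan": [[[0,0.01,0,0,0,0,0.7],[0,0.03,0.02,0,0,0,0.7],[0,0.03,0.06,0,0,0,0.7],[0,0.05,0.1,0,0,0,0.7],[-0.03,0.085,0.11,0,0,0,0.7]]]}}

```text
time_s: 6.63
eef_pos: [0.5707, -0.1412, 0.1612]
eef_rot: [0.007, 0.73, 0.683, 0.002]
wrist_force: [1.4, 0.8, 2.0]
opening: 0.702
grasp_force: 0.0
```

{"method": "carry_out", "body": {"plan": [[[0,0.04,0,0,0,0,0.7],[0,0.08,0,0,0,0,0.7],[0,0.12,0,0,0,0,0.7],[0,0.16,0,0,0,0,0.7],[0,0.2,0,0,0,0,0.7]]]}}

```text
time_s: 7.05
eef_pos: [0.5641, 0.064, 0.1543]
eef_rot: [0.0, 0.73, 0.684, -0.0]
wrist_force: [0.5, 0.1, -0.4]
opening: 0.695
grasp_force: 0.0
```

```bash
python3 - <<'E'
from h import *
c=camera("top");save(c,"t7.png");A=pts(c)
m=(A[...,0]>.45)&(A[...,0]<.72)&(A[...,1]>-.52)&(A[...,1]<-.03)&(A[...,2]>.09)&(A[...,2]<.112)
n,l,st,_=cv2.connectedComponentsWithStats(m.astype(np.uint8),connectivity=8)
for k in range(1,n):
    if st[k,4]>150:
        q=A[l==k][:,:2];r=cv2.minAreaRect(q.astype(np.float32));print(len(q),np.round(r[0],4),np.round(r[1],3),r[2],q.min(0),q.max(0))
cv2.imwrite("pics/t7c.png",cv2.resize(c["pixels"][140:260,260:460,::-1],None,fx=3,fy=3))
E
python3 pose.py
```

```text
728 [ 0.5931 -0.1589] [0.191 0.186] 86.24546813964844 [ 0.49722255 -0.25496219] [ 0.6887415  -0.06169932]
818 [ 0.5797 -0.3729] [0.188 0.187] 85.81511688232422 [ 0.48337712 -0.47008085] [ 0.67514688 -0.27662999]
side empty 146 [ 0.511 -0.161] [0.058 0.189] 15.0 [ 0.495 -0.245] [ 0.562 -0.063]
side lett 188 [ 0.526 -0.368] [0.098 0.195] 6.4 [ 0.482 -0.462] [ 0.585 -0.269]
top empty 720 [ 0.594 -0.158] [0.19  0.187] 87.1 [ 0.497 -0.255] [ 0.69  -0.061]
top lett 799 [ 0.579 -0.374] [0.189 0.186] 86.1 [ 0.483 -0.469] [ 0.674 -0.276]
[0.5641 0.0651 0.1541]
```

View pics/t7c.png

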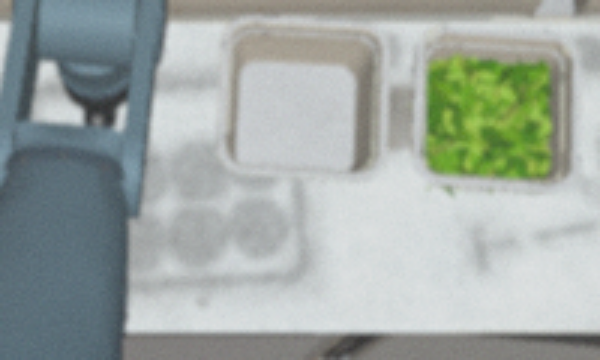

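The top crop shows the pan upright and parallel (cols 222–382), with a gap to the lettuce pan (418) that measures 214 mm centre to centre. It needs about 18 mm more, so I go back in and push.

{"method": "carry_out", "body": {"plan": [[[0,-0.04,0,0,0,0,0.7],[0,-0.08,0,0,0,0,0.7],[0,-0.12,0,0,0,0,0.7],[0.015,-0.16,0,0,0,0,0.7],[0.03,-0.2,0,0,0,0,0.7]]]}}

```text
time_s: 7.62
eef_pos: [0.5934, -0.1392, 0.1543]
eef_rot: [0.0, 0.73, 0.683, -0.0]
wrist_force: [1.2, 0.8, -0.1]
opening: 0.7
grasp_force: 0.0
```

{"method": "carry_out", "body": {"plan": [[[0,-0.035,0,0,0,0,0.7],[0,-0.05,-0.03,0,0,0,0.7],[0,-0.05,-0.065,0,0,0,0.7],[0,-0.05,-0.1,0,0,0,0.7],[0,-0.05,-0.11,0,0,0,0.7]]]}}

```text
time_s: 8.03
eef_pos: [0.5896, -0.1862, 0.0383]
eef_rot: [-0.004, 0.731, 0.683, -0.002]
wrist_force: [-1.7, 1.1, -0.9]
opening: 0.701
grasp_force: 0.0
```

{"method": "carry_out", "body": {"plan": [[[0,-0.015,0,0,0,0,0.7],[0,-0.03,0,0,0,0,0.7],[0,-0.04,0,0,0,0,0.7],[0,-0.048,0,0,0,0,0.7],[0,-0.052,0,0,0,0,0.7]]]}}

```text
time_s: 8.45
eef_pos: [0.5954, -0.2404, 0.0467]
eef_rot: [0.002, 0.73, 0.683, 0.001]
wrist_force: [0.2, 4.2, 2.9]
opening: 0.702
grasp_force: 2.1
```

{"method": "carry_out", "body": {"plan": [[[0,0.01,0,0,0,0,0.7],[0,0.045,0.02,0,0,0,0.7],[0,0.05,0.06,0,0,0,0.7],[0,0.06,0.1,0,0,0,0.7],[-0.03,0.095,0.11,0,0,0,0.7]]]}}

```text
time_s: 8.87
eef_pos: [0.5747, -0.1504, 0.1622]
eef_rot: [0.008, 0.73, 0.683, 0.003]
wrist_force: [1.4, -0.0, 2.1]
opening: 0.699
grasp_force: 0.0
```

{"method": "carry_out", "body": {"plan": [[[0,0.04,0,0,0,0,0.7],[0,0.08,0,0,0,0,0.7],[0,0.12,0,0,0,0,0.7],[0,0.16,0,0,0,0,0.7],[0,0.2,0,0,0,0,0.7]]]}}

```text
time_s: 9.28
eef_pos: [0.5672, 0.0556, 0.1542]
eef_rot: [0.001, 0.73, 0.684, 0.0]
wrist_force: [1.5, 0.6, 0.5]
opening: 0.696
grasp_force: 0.0
```

```bash
python3 - <<'E'
from h import *
c=camera("top");A=pts(c)
for a,b in((-.276,-.05),(-.5,-.2765)):
    m=(A[...,0]>.45)&(A[...,0]<.72)&(A[...,1]>a)&(A[...,1]<b)&(A[...,2]>.09)&(A[...,2]<.112)
    q=A[m][:,:2].astype(np.float32);r=cv2.minAreaRect(q);print(len(q),np.round(r[0],4),np.round(r[1],3),r[2],q.min(0),q.max(0))
m=(A[...,0]>.52)&(A[...,0]<.64)&(A[...,1]>-.32)&(A[...,1]<-.23)&(A[...,2]>.09)&(A[...,2]<.112)
print(np.histogram(A[m][:,1],np.arange(-.32,-.225,.005)))
cv2.imwrite("pics/t8c.png",cv2.resize(c["pixels"][140:260,260:460,::-1],None,fx=3,fy=3))
E
```

```text
726 [ 0.5939 -0.1775] [0.19  0.187] 86.07656860351562 [ 0.49941853 -0.27499497] [ 0.6901504  -0.08131497]
824 [ 0.5796 -0.3729] [0.189 0.186] 86.00366973876953 [ 0.48292506 -0.47016275] [ 0.6746887  -0.27699605]
(array([ 2,  1,  0,  0,  0, 16, 45, 49, 22, 15, 46, 53, 23,  1,  0,  0,  0,
        0]), array([-0.32 , -0.315, -0.31 , -0.305, -0.3  , -0.295, -0.29 , -0.285,
       -0.28 , -0.275, -0.27 , -0.265, -0.26 , -0.255, -0.25 , -0.245,
       -0.24 , -0.235, -0.23 ]))
```

View pics/t8c.png

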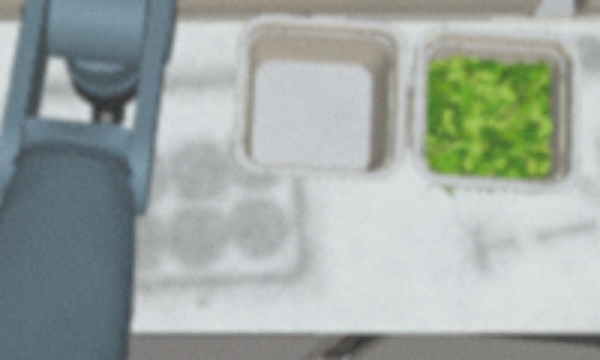

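The top crop shows the pans side by side, front edges in line, with a narrow gap at cols 400–418 (196 mm between centres, parallel). The lettuce pan has not moved and the arm is clear.

```bash
python3 -c "from h import *;print(hand_in())"
```

```text
the job is handed in; nothing more can be done
None
```

The empty pan is back on its base and stands square beside the lettuce pan on its inner side, with about a 7 mm gap and front edges in line within a few millimetres; the lettuce pan measured unmoved, the arm never went near the tomato pan, and the job is handed in (no verdict was returned).

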